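# Find the thread hand of the gauge-side port cap and hold it off

### The job

Take the screw cap off the port next to the pressure gauge on the leak-test block. It lets go within a quarter turn, but nobody knows whether its thread is right- or left-handed, so if it comes up against its stop one way, turn it the other. Lift it straight up and finish still holding it upright in the gripper, about 10 cm above its port; leave the other cap tight and the things round about where they are.

Things in the scene. Friction and masses are not known exactly. Their poses are not given: they have to be found in the camera images.
- manifold: leak-test block fixed to the table: aluminium, 56 x 190 mm, 35 mm high, on a base plate 90 x 150 mm; a pipe from each end leads to a steel boss 28 mm across, 34 mm high, 145 mm from the middle. Origin on the table under its middle, y along its length (to the left), x to the back. Ports on top at y = +55 and -55 mm, each with a flange 52 mm across, top 39 mm above the table.
- port_left (a point): centre of the flange top of the port at the block's +y end, 39 mm above the table; cap_left starts on it
- port_right (a point): the same at the -y end; cap_right starts on it
- cap_left: cap of the +y port: round knurled steel, 46 mm across, 36 mm high, about 0.1 kg. Origin at the centre of its underside (39 mm above the table when seated), z up, x along the manifold's x when tight. The loosening way varies and cannot be seen: that way it turns easily and lifts off at 1.05 to 2.2 rad (aim at 1.3); the other way a hard stop is within 0.1 rad. Grip at any yaw
- cap_right: cap of the -y port: round knurled steel, 46 mm across, 36 mm high, about 0.1 kg. Origin at the centre of its underside (39 mm above the table when seated), z up, x along the manifold's x when tight. The loosening way varies and cannot be seen: that way it turns easily and lifts off at 1.05 to 2.2 rad (aim at 1.3); the other way a hard stop is within 0.1 rad. Grip at any yaw
- gauge: round pressure gauge with a white dial, 44 mm across, leaning toward the robot, fixed on one of the two end bosses (either one); its top is about 80 mm above the table. Origin at its foot, on the boss axis. The cap to be taken off is the one nearer to it.
- plug: small square-headed steel blanking plug, 24 mm across, 14 mm high, fixed on the other end boss
- marker: marker pen, 130 mm long, 15 mm thick, lying in front of the block; origin under its middle; stays put
- solder_spool: spool of solder, 55 mm across, 44 mm high, behind the block; stays put
- filler_cap: small green plastic cap, 36 mm across, 29 mm high, standing on the table in front of the block (not a port cap); stays put
- flux_bottle: small white bottle with a nozzle, 41 mm across, 112 mm high, at the back; stays put
- tweezers: steel tweezers, 126 mm long, 8 mm thick, lying behind the block; stays put
Not all that is in view belongs to the job. Leave any brown look-alike of the cap_left alone. What is shaped like the cap_right but pink is not meant.

How it is judged (in metres and radians):
On the way:
1. the cap next to the gauge is turned loose on its port (((y of gauge in the frame of manifold above 0 m and angle between the x axis of cap_left and the x axis of manifold, either way round above 0.65 rad and z of cap_left in the frame of manifold below 0.046 m) or (y of gauge in the frame of manifold below 0 m and angle between the x axis of cap_right and the x axis of manifold, either way round above 0.65 rad and z of cap_right in the frame of manifold below 0.046 m))).
At the end, for the whole second after the job is handed in: The cap next to the gauge is held in the fingers, still and upright within 0.3 rad, its underside 41 to 221 mm above the flange of its port and within 60 mm of the port's axis; the other cap is seated and turned less than 0.3 rad (((y of gauge in the frame of manifold above 0 m and z of cap_left in the frame of manifold between 0.08 and 0.26 m and horizontal distance between cap_left and port_left below 0.06 m and angle between cap_left's own z axis and vertical below 0.3 rad and linear speed of cap_left below 0.03 m/s and contact force between the fingers and cap_left above 1 N and contact force between cap_left and manifold below 0.2 N and z of cap_right in the frame of manifold below 0.045 m and angle between the x axis of cap_right and the x axis of manifold, either way round below 0.3 rad) or (y of gauge in the frame of manifold below 0 m and z of cap_right in the frame of manifold between 0.08 and 0.26 m and horizontal distance between cap_right and port_right below 0.06 m and angle between cap_right's own z axis and vertical below 0.3 rad and linear speed of cap_right below 0.03 m/s and contact force between the fingers and cap_right above 1 N and contact force between cap_right and manifold below 0.2 N and z of cap_left in the frame of manifold below 0.045 m and angle between the x axis of cap_left and the x axis of manifold, either way round below 0.3 rad))); the arm keeps its last pose, push and grip.
It fails at once if the other cap is loosened or lifted ((y of gauge in the frame of manifold above 0 m and not (z of cap_right in the frame of manifold below 0.045 m and angle between the x axis of cap_right and the x axis of manifold, either way round below 0.3 rad)) or (y of gauge in the frame of manifold below 0 m and not (z of cap_left in the frame of manifold below 0.045 m and angle between the x axis of cap_left and the x axis of manifold, either way round below 0.3 rad))).
It fails at once if a bystander is moved more than 40 mm (distance of any of marker, solder_spool, filler_cap, flux_bottle, tweezers from where it was at the start of the episode above 0.04 m).
It also fails if it takes over 42 s, if anything falls off the work surface, if the arm or the gripper's body presses on something with over 40 N, if the wrist force passes 120 N, or if a joint passes its speed limit or range.

### The arm

A 7-joint arm with a two-finger parallel gripper is mounted at the origin on a cart in front of the work surface, level with it; the furniture and walls round the work are solid. World frame = base frame: x ahead of the robot, y to its left, z up, the work surface at z = 0. Lengths are in mm, angles in rad, forces in N, time in s.
With the tool pointing down it reaches from about 400 to 875 mm from the base axis. Payload 4.4 kg.
Tool frame: the origin (TCP) lies midway between the tips of the shut fingers; the grasp point (between the pads) lies ctrl.grip_depth behind it (ctrl.grip_depth is the distance from the TCP to the grasp point, in mm); z points along the fingers, y is the line along which they close (so a half turn about z gives the same grasp; the last joint's range is limited). The gripper opens to 85 mm and grips with 20 to 120 N. Pads are 22 mm wide; open, the fingers measure 114 mm over their backs; the gripper's body (76 mm by 85 mm) begins 54 mm behind the grasp point. The pads swing forward as they close: fully open they stand 13 mm farther back than shut.
Start: joints at [-0.066, 0.628, 0.038, 1.517, -0.027, 0.996, -0.02], TCP at [650.014, 0.027, 231.313] pointing down, gripper open.
Joint ranges: [-3.06, 3.06], [-0.37, 2.12], [-1.25, 1.32], [0.18, 2.47], [-1.1, 4.24], [0.23, 1.98], [-2.94, 2.94]. Speed limits (rad/s): [2.57, 2.57, 3.14, 3.14, 3.14, 3.14, 3.14].

### API

Orientations are given as [roll, pitch, yaw] about the fixed x, y, z axes, in that order (R = Rz(yaw) Ry(pitch) Rx(roll)).
In Python, from cell import ctrl gives the robot as it stands.
- The arm moves only by the tool carry_out, never from a script. Its argument "deltas" is one flat list of numbers, 7 for each row, row after row: the turn, a rotation vector about the tool's x, y, z in degrees, then the shift along the tool's x, y, z in m, then the closure, from -1 (fully open) to 1 (shut). In form: [wx, wy, wz, dx, dy, dz, claw, wx, wy, wz, dx, dy, dz, claw, ...]. A call has 1 to 12 rows; each row shifts and turns the commanded pose from where the row before left it, along the tool's axes as they then stand; what a row does not reach is not made up. A row lasts 1/8 s, in which the tool goes at most 62.5 mm and 10.7 degrees, less where a joint would pass 70% of its speed; a pose out of reach is approached as far as the arm can. A call with a gripper value outside its range is refused whole. The fingers move at their own pace and stop on an object; the grip force is fixed at half the most. Time passes only in rows, so rows that do not move let the fingers close. It gives the time, the measured TCP pose, the force, the opening and the grip force at its end, in the units of the state.
- ctrl.read_state(): the state, without advancing time (a new reading comes with each control period).
- ctrl.get_image(name): name is "scene" or "side" or "wrist"; returns the picture (384x512x3 uint8, red, green, blue); there is no depth.
- ctrl.calibration(name): a dict with "mtx" (3x3 intrinsics, pixels), "R" (3x3) and "t" (3): a world point X has camera coordinates R X + t. Camera axes: x right, y down, z forward; pixel columns grow to the right and rows downward; lengths in mm; the calibration is good to about 2 mm. The wrist camera is an equidistant fisheye: a pixel r from the principal point sees the ray r / f radians off the axis. A picture is of the moment at which its call begins: read the wrist's pose just before it. calibration takes no time and is no camera call; for the wrist camera it gives the pose at the moment of the call.
- ctrl.finish_job(): hands the job in; it is judged then, once.
The state is a dict: "clock": time; "qpos": joint angles; "qd": joint speeds; "tau": joint torques, N m; "eef_pos": TCP position; "tool_rot": TCP orientation; "force": force on the tool from outside, world axes, zero at the start; "torque": the same for the moment, N m; "width": finger opening in mm; "gripper_force": force on a finger pad.
Only numpy, scipy, OpenCV 4.12 (cv2) and the standard library are available. Lean on these libraries where they do the work, as an engineer would, in place of code of your own. Each camera call takes 0.05 s, during which the arm holds its last target. There are 200 camera calls.

## Working session

There is one attempt and no reset: what is moved stays moved. The work goes in short steps, Python scripts to look and compute and a tool call to move; the robot and the scene stay as the last step left them, time stands still between calls to the robot, and variables do not carry over. Pictures are saved under pics/ and viewed, at most 10 in all, crops included, and the job is handed in when it is done.

Besides the shell and the picture viewer there is one more tool, called after "Request:" as a command line: name --argument value ..., lists and objects as JSON in quotes. carry_out: Moves the arm, as the interface text tells. Its arguments: {"type":"object","properties":{"deltas":{"type":"array"}},"required":["deltas"]}

```bash
mkdir -p pics
cat > h.py <<'E'
import numpy as np, cv2
from cell import ctrl
def ray(c,u,v,fish=False):
    K=np.array(c['mtx']);R=np.array(c['R']);t=np.array(c['t']).ravel()
    x=(u-K[0,2])/K[0,0];y=(v-K[1,2])/K[1,1]
    if fish:
        r=np.hypot(x,y);s=np.sin(r)/r if r>1e-9 else 1;d=np.array([x*s,y*s,np.cos(r)])
    else: d=np.array([x,y,1.])
    d=R.T@d
    return -R.T@t,d/np.linalg.norm(d)
def plane(c,u,v,z,fish=False):
    o,d=ray(c,u,v,fish);return o+d*(z-o[2])/d[2]
def cross(r1,r2):
    (a,d),(b,e)=r1,r2
    s=np.linalg.lstsq(np.c_[d,-e],b-a,rcond=None)[0]
    p,q=a+d*s[0],b+e*s[1];return (p+q)/2,np.linalg.norm(p-q)
E
python3 - <<'E'
from h import *
import pickle
s=ctrl.read_state();print(s['clock'],s['eef_pos'],s['tool_rot'],s['width'],ctrl.grip_depth)
D={}
for n in ['scene','side','wrist']:
    c=ctrl.calibration(n);im=ctrl.get_image(n);D[n]=(c,im)
    cv2.imwrite(f'pics/{n}0.png',cv2.cvtColor(im,cv2.COLOR_RGB2BGR))
    print(n,-np.array(c['R']).T@np.array(c['t']).ravel())
pickle.dump(D,open('d0.pkl','wb'))
E
```

```text
0.0 [6.49358844e+02 2.98940160e-02 2.30395003e+02] [-3.13966755e+00  3.29933511e-05  1.57082657e+00] 85.08970820310505 18.700000000000003
scene [ 123.4071405  -511.34394738  485.05366856]
side [153.02262601 770.03871003 369.5927511 ]
wrist [649.31224255  73.77566411 373.77889728]
```

View pics/scene0.png

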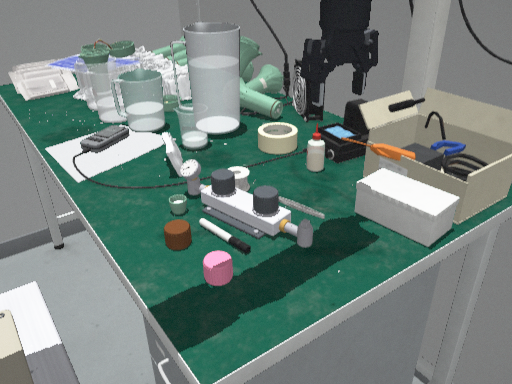

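View pics/side0.png

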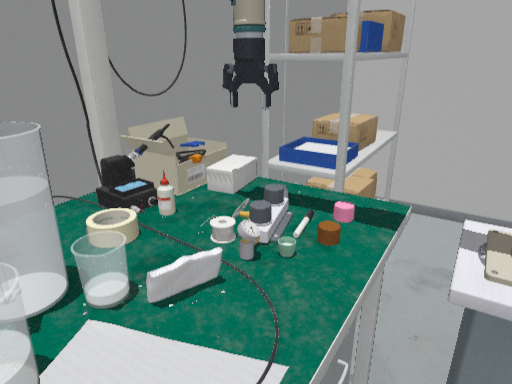

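View pics/wrist0.png

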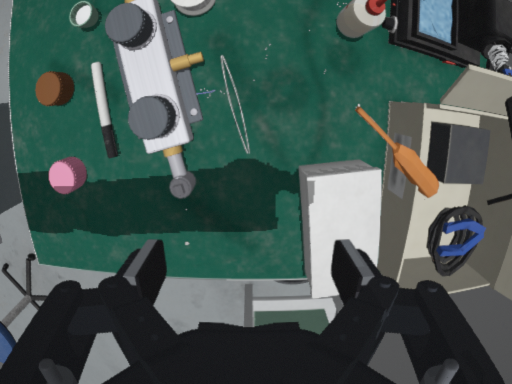

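The scene view shows the gauge at (190,175), with the near cap at (223,182) and the far cap at (265,200). In the side view they are at (261,212) and (274,194), and in the wrist view at (130,25) and (152,117). The gauge is on the +y end, so cap_left is the target. The brown and pink look-alikes stand in front of the block.

```bash
cat > m.py <<'E'
from h import *
import pickle
D=pickle.load(open('d0.pkl','rb'))
def blob(n,u,v,th=75,r=32):
    im=D[n][1].astype(int);m=((im.max(2)<th)&(im.max(2)-im.min(2)<22)).astype(np.uint8)
    w=np.zeros_like(m);w[max(0,v-r):v+r,max(0,u-r):u+r]=1
    m=cv2.morphologyEx(m*w,cv2.MORPH_OPEN,np.ones((3,3)))
    k,l,st,ce=cv2.connectedComponentsWithStats(m);i=l[v,u]
    return st[i],ce[i]
for name,ps in dict(L=dict(scene=(223,182),side=(261,212),wrist=(130,25)),R=dict(scene=(265,200),side=(274,194),wrist=(152,117))).items():
    rs={}
    for n,(u,v) in ps.items():
        st,ce=blob(n,u,v);rs[n]=ray(D[n][0],*ce,n=='wrist');print(name,n,st,ce.round(1))
        print('  z57 ->',plane(D[n][0],*ce,57,n=='wrist').round(1))
    for a,b in [('scene','side'),('scene','wrist'),('side','wrist')]: print(a,b,*cross(rs[a],rs[b]))
E
python3 m.py
python3 - <<'E'
from h import *
import pickle
D=pickle.load(open('d0.pkl','rb'))
a=cv2.resize(D['scene'][1][140:260,150:330],None,fx=4,fy=4);cv2.imwrite('pics/c1.png',a[:,:,::-1])
E
```

```text
L scene [211 178  24  16 305] [222.9 185.8]
  z57 -> [509.3 152.   57. ]
L side [     0      0    512    384 196599] [255.5 191.5]
  z57 -> [587.   76.6  57. ]
L wrist [     0      0    512    384 196205] [255.7 191.8]
  z57 -> [656.8 -24.5  57. ]
scene side [523.32869803 151.99533148  75.09023944] 45.509939459889345
scene wrist [562.82961911  42.04498214 115.5897607 ] 206.36754249067516
side wrist [658.85474789 -40.10124093   4.81065915] 1.9916335428668637
R scene [254 197  24  16 332] [265.5 204.7]
  z57 -> [534.   45.5  57. ]
R side [     0      0    512    384 196599] [255.5 191.5]
  z57 -> [587.   76.6  57. ]
R wrist [     0      0    512    384 196388] [255.6 191.6]
  z57 -> [656.7 -24.2  57. ]
scene side [571.13992387  80.37307689  45.39032782] 37.692136409677595
scene wrist [597.04161538  16.34130407  65.0168572 ] 138.94859898581194
side wrist [658.65238965 -39.73919917   4.96501392] 1.949935320604955
```

View pics/c1.png

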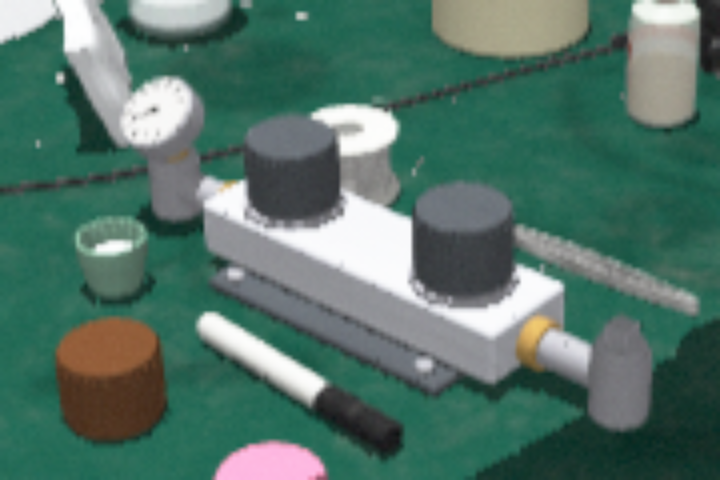

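The crop confirms the gauge next to the far cap. It also shows that the cap's lid is lighter than its side, so I'll raise the threshold.

Run:
```python
from h import *
import pickle
D=pickle.load(open('d0.pkl','rb'))
P=dict(L=dict(scene=(223,182),side=(261,212),wrist=(130,25)),R=dict(scene=(265,200),side=(274,194),wrist=(152,117)))
for name,ps in P.items():
    rs={}
    for n,(u,v) in ps.items():
        im=D[n][1].astype(int);mx=im.max(2)
        m=((mx<115)&(mx-im.min(2)<25)).astype(np.uint8)
        r=32 if n=='wrist' else 17
        w=np.zeros_like(m);w[max(0,v-r):v+r+6,max(0,u-r):u+r]=1
        m=cv2.morphologyEx(m*w,cv2.MORPH_OPEN,np.ones((5,5)))
        k,l,st,ce=cv2.connectedComponentsWithStats(m);i=1+np.argmax(st[1:,4])
        x,y,ww,hh,A=st[i];print(name,n,st[i],ce[i].round(1),im[v,u])
        rs[n]=ray(D[n][0],*ce[i],n=='wrist')
        print('  z57 ->',plane(D[n][0],*ce[i],57,n=='wrist').round(1))
    for a,b in [('scene','side'),('scene','wrist'),('side','wrist')]: p,e=cross(rs[a],rs[b]);print(a,b,p.round(1),round(e,1))
```

```text
L scene [211 178  24  17 367] [222.9 185.7] [65 68 72]
  z57 -> [509.3 152.2  57. ]
L side [250 208  21  15 294] [260.1 214.9] [75 77 84]
  z57 -> [507. 187.  57.]
L wrist [ 105    3   48   47 1659] [128.5  25.8] [100 105 112]
  z57 -> [515.9 167.4  57. ]
scene side [518.5 168.   46.8] 0.0
scene wrist [515.2 167.3  49.8] 5.8
side wrist [514.5 170.8  49.3] 4.1
R scene [253 196  26  19 426] [265.4 204.4] [64 69 72]
  z57 -> [534.5  46.3  57. ]
R side [264 190  20  14 247] [273.6 196.2] [74 79 86]
  z57 -> [534.7  80.6  57. ]
R wrist [159  98  17  37 359] [167.9 115.5] [103 109 116]
  z57 -> [561.6  61.7  57. ]
scene side [545.4  60.2  47.1] 1.9
scene wrist [553.3  64.2  40.1] 9.3
side wrist [553.2  58.2  44.1] 11.0
```

Run:
```python
from h import *
import pickle
D=pickle.load(open('d0.pkl','rb'))
P=dict(L=dict(scene=(223,182),side=(261,212),wrist=(130,25)),R=dict(scene=(265,200),side=(274,194),wrist=(152,117)))
for n in ['scene','side']:
    u,v=P['L'][n]; print(n,[tuple(int(q) for q in D[n][1][y,u]) for y in range(v-18,v+18,2)])
im=D['wrist'][1];print([tuple(int(q) for q in im[117,x]) for x in range(120,190,4)])
for name,ps in P.items():
    rs={}
    for n,(u,v) in ps.items():
        im=D[n][1].astype(int);mx=im.max(2);r_,g,b=im[...,0],im[...,1],im[...,2]
        m=((mx<135)&(g-r_<16)&(b>=g)&(b-r_<35)).astype(np.uint8)
        r=30 if n=='wrist' else 17
        w=np.zeros_like(m);w[max(0,v-r):v+r,max(0,u-r):u+r]=1
        m=cv2.morphologyEx(m*w,cv2.MORPH_CLOSE,np.ones((3,3)))
        m=cv2.morphologyEx(m,cv2.MORPH_OPEN,np.ones((5,5)))
        k,l,st,ce=cv2.connectedComponentsWithStats(m);i=1+np.argmax(st[1:,4])
        print(name,n,st[i],ce[i].round(1))
        rs[n]=ray(D[n][0],*ce[i],n=='wrist')
    for a,b in [('scene','side'),('scene','wrist'),('side','wrist')]: p,e=cross(rs[a],rs[b]);print(a,b,p.round(1),round(e,1))
```

```text
scene [(32, 89, 74), (40, 99, 80), (74, 111, 102), (111, 118, 122), (110, 117, 123), (108, 113, 122), (109, 114, 123), (112, 118, 127), (64, 69, 72), (65, 68, 72), (59, 63, 66), (62, 66, 70), (63, 65, 69), (63, 66, 68), (61, 63, 68), (75, 77, 82), (144, 143, 149), (244, 245, 248)]
side [(17, 55, 43), (22, 58, 47), (17, 51, 43), (84, 95, 101), (115, 122, 129), (117, 122, 131), (118, 123, 132), (112, 117, 124), (75, 80, 84), (75, 77, 84), (73, 76, 82), (76, 82, 87), (72, 78, 84), (76, 79, 84), (77, 79, 83), (158, 157, 164), (196, 197, 202), (231, 232, 238)]
[(41, 92, 77), (36, 90, 76), (74, 91, 92), (101, 106, 113), (105, 111, 117), (104, 109, 116), (103, 108, 115), (102, 108, 114), (103, 109, 116), (105, 110, 117), (105, 111, 118), (104, 109, 117), (57, 60, 64), (39, 40, 43), (156, 156, 162), (189, 190, 195), (104, 105, 109), (106, 111, 118)]
L scene [211 170  25  27 574] [222.9 182.8]
L side [250 195  28  29 563] [262.3 208.9]
L wrist [ 105    3   48   47 1727] [129.3  26.2]
scene side [516.1 161.8  58.1] 2.2
scene wrist [517.  166.5  55.2] 2.2
side wrist [516.6 165.2  59.9] 3.2
R scene [253 186  26  31 699] [265.4 201.2]
R side [257 185  31  26 526] [271.7 196.6]
R wrist [ 129   96   47   43 1696] [151.8 117.1]
scene side [548.4  65.9  48.6] 1.4
scene wrist [543.   60.   54.5] 2.5
side wrist [544.4  63.2  49.4] 9.2
```

Both caps triangulate sensibly. The target is at about (516.5, 164.5, 58), its mid-height of 58 agrees with the expected 57, and the spacing of about 108 mm agrees with 110. I'll move above it.

Request:
carry_out --deltas '[0,0,0,0.0205,-0.0166,0.0112,-1,0,0,0,0.0205,-0.0166,0.0112,-1,0,0,0,0.0205,-0.0166,0.0112,-1,0,0,0,0.0205,-0.0166,0.0112,-1,0,0,0,0.0205,-0.0166,0.0112,-1,0,0,0,0.0205,-0.0166,0.0112,-1,0,0,0,0.0205,-0.0166,0.0112,-1,0,0,0,0.0205,-0.0166,0.0112,-1,0,0,0,0,0,0,-1,0,0,0,0,0,0,-1]'

```text
clock: 1.4
eef_pos: [518.1, 163.2, 142.0]
tool_rot: [3.14, 0.001, 1.57]
force: [-0.0, -0.3, -0.3]
width: 85.4
gripper_force: 0.0
```

Run:
```python
from h import *
s=ctrl.read_state();print(s['clock'],s['eef_pos'],s['tool_rot'],s['qpos'].round(2) if hasattr(s['qpos'],'round') else s['qpos'],s['force'])
c=ctrl.calibration('wrist');im=ctrl.get_image('wrist')
import pickle;pickle.dump((c,im),open('d1.pkl','wb'))
cv2.imwrite('pics/w1.png',im[:,:,::-1])
K=c['mtx'];R=np.array(c['R']);t=np.array(c['t']).ravel()
X=R@np.array([516.5,164.5,75])+t;r=np.hypot(X[0],X[1]);th=np.arctan2(r,X[2]);print(K[0][2]+K[0][0]*th*X[0]/r,K[1][2]+K[1][1]*th*X[1]/r)
```

```text
1.4 [518.14142396 163.23358667 141.98231996] [3.14047919e+00 5.15089321e-04 1.57011434e+00] [-0.38  0.6   0.04  1.91 -0.04  0.64 -0.32] [-0.04196433 -0.30568582 -0.33796335]
246.71001418624627 200.98640805514225
```

View pics/w1.png

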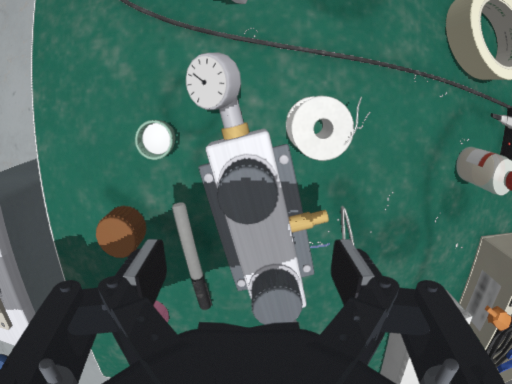

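The wrist view shows the gauge at (213,82), the target cap's lid at about (248,193) in shadow, and the other cap at (277,300). I'll triangulate the lid precisely.

Run:
```python
from h import *
import pickle
c1,im1=pickle.load(open('d1.pkl','rb'));c0,im0=pickle.load(open('d0.pkl','rb'))['wrist']
print([int(q) for q in im1[155:235:3,248].max(1)],[int(q) for q in im1[193,205:295:3].max(1)])
D=pickle.load(open('d0.pkl','rb'))
def lid(im,u,v,lo,hi,r):
    b=im.astype(int);mx=b.max(2);m=((mx>lo)&(mx<hi)&(b[...,1]-b[...,0]<14)&(b[...,2]>=b[...,1])).astype(np.uint8)
    w=np.zeros_like(m);cv2.circle(w,(u,v),r,1,-1);m=cv2.morphologyEx(m*w,cv2.MORPH_OPEN,np.ones((3,3)))
    k,l,st,ce=cv2.connectedComponentsWithStats(m);i=1+np.argmax(st[1:,4])
    cs=cv2.findContours((l==i).astype(np.uint8),0,2)[0];e=cv2.fitEllipse(cv2.convexHull(max(cs,key=len)));print(st[i],ce[i].round(1),e);return e[0]
p0=lid(im0,130,25,97,135,32)
ps=lid(D['scene'][1],223,175,97,140,18);pd=lid(D['side'][1],261,204,97,145,18)
p1=lid(im1,248,193,30,75,38)
R={'w0':ray(c0,*p0,True),'w1':ray(c1,*p1,True),'s':ray(D['scene'][0],*ps),'d':ray(D['side'][0],*pd)}
k=list(R)
for i in range(4):
    o,d=R[k[i]];print(k[i],'z75',(o+d*(75-o[2])/d[2]).round(1))
    for j in range(i):p,e=cross(R[k[i]],R[k[j]]);print(k[i],k[j],p.round(1),round(e,1))
```

```text
[214, 122, 62, 70, 94, 133, 134, 130, 72, 72, 71, 72, 71, 73, 73, 75, 74, 74, 73, 72, 72, 72, 72, 125, 154, 155, 155] [59, 72, 75, 74, 62, 72, 73, 72, 76, 74, 74, 73, 72, 74, 73, 72, 74, 73, 71, 73, 73, 73, 72, 73, 75, 149, 90, 74, 74, 75]
[ 105    3   37   38 1070] [123.3  21.6] ((123.30126953125, 21.55268096923828), (33.07719039916992, 40.834556579589844), 40.51376724243164)
[212 170  22  10 172] [222.1 174.3] ((222.25550842285156, 174.20980834960938), (9.753238677978516, 21.544700622558594), 86.42345428466797)
[251 200  20   9 147] [260.5 204.2] ((260.41632080078125, 204.28128051757812), (8.894975662231445, 20.02783966064453), 86.92375183105469)
[ 229  179   48   44 1463] [252.7 199.9] ((251.0060272216797, 198.4561309814453), (45.959598541259766, 54.149566650390625), 68.4842758178711)
w0 z75 [517.2 168.   75. ]
w1 z75 [519.7 166.5  75. ]
w1 w0 [519.2 167.2  78.3] 1.2
s z75 [516.5 164.5  75. ]
s w0 [517.4 167.6  73.9] 1.8
s w1 [518.8 166.5  73.7] 2.0
d z75 [513.7 174.6  75. ]
d w0 [516.5 169.   72.5] 1.0
d w1 [519.7 164.8  70.1] 0.1
d s [518.1 168.1  72.3] 1.4
```

Run:
```python
from h import *
import pickle
c1,im1=pickle.load(open('d1.pkl','rb'))
b=im1.astype(int)
print([tuple(q) for q in b[193,214:226].tolist()],[tuple(q) for q in b[193,272:284].tolist()])
print(b[156:182,248].max(1).tolist(),b[216:228,248].max(1).tolist())
for v in (193,195,196): print(plane(c1,249,v,75,True).round(1))
cv2.imwrite('pics/c2.png',cv2.resize(im1[145:240,200:300],None,fx=6,fy=6)[:,:,::-1])
```

```text
[(66, 70, 74), (67, 70, 75), (63, 66, 71), (55, 58, 62), (60, 63, 67), (62, 66, 70), (64, 68, 72), (64, 67, 71), (63, 67, 71), (65, 68, 73), (64, 68, 73), (64, 68, 72)] [(64, 68, 72), (64, 69, 72), (65, 68, 73), (64, 68, 72), (62, 66, 70), (68, 71, 75), (101, 104, 108), (137, 138, 143), (143, 144, 149), (138, 139, 144), (120, 121, 126), (83, 86, 90)]
[217, 192, 122, 69, 63, 62, 62, 64, 70, 93, 91, 94, 114, 126, 133, 134, 135, 134, 134, 134, 130, 106, 76, 72, 72, 73] [73, 72, 72, 72, 72, 72, 70, 78, 125, 147, 152, 154]
[518.2 170.8  75. ]
[518.2 169.2  75. ]
[518.2 168.4  75. ]
```

View pics/c2.png

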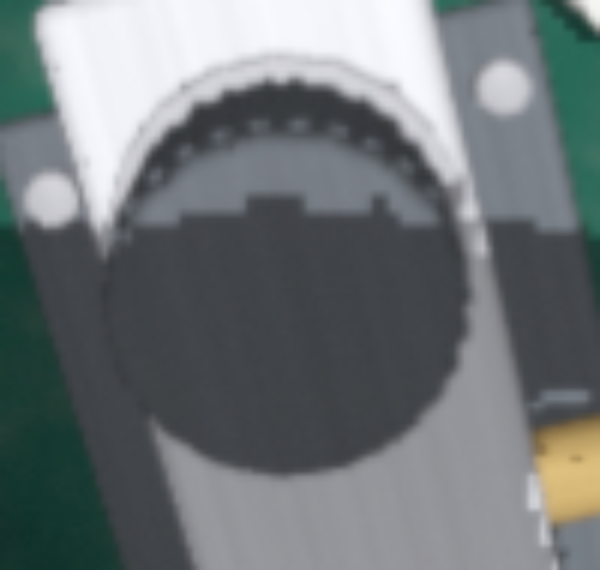

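In the crop the lid spans u 217–278 and v 166–224, so its centre is at (247.8, 194.8), which gives (517, 169). Weighing all the views I take (517, 168), lid height about 74. I'll descend to TCP z ≈ 42 and close.

Request:
carry_out --deltas '[0,0,0,0.0025,-0.0005,0.018,-1,0,0,0,0.0023,-0.0005,0.018,-1,0,0,0,0,0,0.018,-1,0,0,0,0,0,0.018,-1,0,0,0,0,0,0.015,-1,0,0,0,0,0,0.013,-1,0,0,0,0,0,0,-1,0,0,0,0,0,0,-1]'

```text
clock: 2.45
eef_pos: [516.6, 168.9, 42.1]
tool_rot: [3.141, -0.0, 1.571]
force: [0.3, -0.1, 0.7]
width: 85.5
gripper_force: 0.0
```

Request:
carry_out --deltas '[0,0,0,0,0,0,1,0,0,0,0,0,0,1,0,0,0,0,0,0,1,0,0,0,0,0,0,1,0,0,0,0,0,0,1,0,0,0,0,0,0,1,0,0,0,0,0,0,1,0,0,0,0,0,0,1]'

```text
clock: 3.45
eef_pos: [516.5, 169.0, 42.6]
tool_rot: [3.141, -0.0, 1.571]
force: [-0.6, -0.2, 6.0]
width: 44.8
gripper_force: 60.6
```

It is gripped at 44.8 mm with 60 N. I'll try a turn of +12°.

Request:
carry_out --deltas '[0,0,3,0,0,0,1,0,0,3,0,0,0,1,0,0,3,0,0,0,1,0,0,3,0,0,0,1,0,0,0,0,0,0,1]'

```text
clock: 4.08
eef_pos: [516.7, 169.3, 42.7]
tool_rot: [3.14, 0.0, 1.369]
force: [-1.5, -1.2, 6.7]
width: 44.4
gripper_force: 61.9
```

Run:
```python
from h import *
s=ctrl.read_state();print(s['tool_rot'],s['force'],s['torque'],s['tau'],s['qpos'])
```

```text
[3.13982728e+00 7.20440674e-06 1.36891395e+00] [-1.48169518 -1.21169939  6.72076277] [-0.20993278  0.0972693   1.64174485] [  1.09504301 -49.83726025   2.52129883  -8.85528088  -1.61759119
  -0.22618275  -1.69321138] [-0.41712258  0.76353481  0.07405274  1.95879268 -0.12290076  0.42196918
 -0.45332322]
```

The torque is 1.6 N·m at 0.2 rad, which looks like the stop. I'll turn the other way and compare.

Request:
carry_out --deltas '[0,0,-4,0,0,0,1,0,0,-4,0,0,0,1,0,0,-4,0,0,0,1,0,0,-4,0,0,0,1,0,0,-4,0,0,0,1,0,0,-4,0,0,0,1,0,0,0,0,0,0,1]'

```text
clock: 4.95
eef_pos: [517.0, 169.3, 42.6]
tool_rot: [3.14, -0.001, 1.781]
force: [-0.3, 0.7, 4.8]
width: 44.6
gripper_force: 60.6
```

Run:
```python
from h import *
s=ctrl.read_state();print(s['tool_rot'],s['force'],s['torque'],s['tau'][6],s['qpos'])
```

```text
[ 3.13966868e+00 -5.90037242e-04  1.78103145e+00] [-0.31643758  0.73679145  4.80551214] [0.05673937 0.14979628 0.05747692] 0.0492139917332679 [-0.3520336   0.76101826 -0.02421504  1.95679853  0.04008249  0.42222909
 -0.19586825]
```

It is free that way (0.06 N·m). About 60° more is needed.

Request:
carry_out --deltas '[0,0,-5,0,0,0,1,0,0,-5,0,0,0,1,0,0,-5,0,0,0,1,0,0,-5,0,0,0,1,0,0,-5,0,0,0,1,0,0,-5,0,0,0,1,0,0,-5,0,0,0,1,0,0,-5,0,0,0,1,0,0,-5,0,0,0,1,0,0,-5,0,0,0,1,0,0,-5,0,0,0,1,0,0,-5,0,0,0,1]'

```text
clock: 6.45
eef_pos: [517.1, 169.1, 42.6]
tool_rot: [3.141, 0.002, 2.83]
force: [0.0, 0.5, 4.4]
width: 44.8
gripper_force: 60.5
```

Run:
```python
from h import *
s=ctrl.read_state();print(s['tool_rot'],s['force'],s['torque'],s['tau'][6],s['qpos'])
```

```text
[3.14053288e+00 1.78396147e-03 2.82984623e+00] [0.01644049 0.45962197 4.39489569] [-0.03070182  0.07398456 -0.06931234] -0.4158400185406208 [-0.18645893  0.77465492 -0.27875717  1.95187595  0.43824326  0.47163042
  0.47575453]
```

The cap should be at about 1.36 rad. I'll lift gently and watch the force.

Request:
carry_out --deltas '[0,0,0,0,0,0,1,0,0,0,0,0,-0.003,1,0,0,0,0,0,-0.003,1,0,0,0,0,0,-0.004,1,0,0,0,0,0,0,1]'

```text
clock: 7.08
eef_pos: [516.4, 168.9, 52.0]
tool_rot: [3.141, 0.0, 2.827]
force: [0.1, 0.5, -0.5]
width: 44.6
gripper_force: 61.2
```

It lifts freely.

Request:
carry_out --deltas '[0,0,0,0,0,0,1,0,0,0,0,0,-0.01,1,0,0,0,0,0,-0.015,1,0,0,0,0,0,-0.015,1,0,0,0,0,0,-0.015,1,0,0,0,0,0,-0.015,1,0,0,0,0,0,-0.012,1,0,0,0,0,0,-0.008,1,0,0,0,0,0,0,1,0,0,0,0,0,0,1,0,0,0,0,0,0,1]'

```text
clock: 8.45
eef_pos: [515.9, 168.7, 141.2]
tool_rot: [-3.141, -0.001, 2.828]
force: [0.2, 0.3, -1.4]
width: 45.0
gripper_force: 61.2
```

Run:
```python
from h import *
s=ctrl.read_state();print(s['clock'],s['eef_pos'],s['force'],s['width'],np.abs(s['qd']).max())
a=ctrl.get_image('scene')[100:250,140:340];b=ctrl.get_image('side')[80:250,160:360]
p=np.zeros((510,800,3),np.uint8);a=cv2.resize(a,None,fx=2,fy=2);b=cv2.resize(b,None,fx=2,fy=2);p[:300,:400]=a;p[:340,400:]=b
cv2.imwrite('pics/f.png',p[:,:,::-1])
```

```text
8.45 [515.86935099 168.71038564 141.18617912] [ 0.18823353  0.3139765  -1.41963313] 44.95591422658222 0.0015062127656416272
```

View pics/f.png

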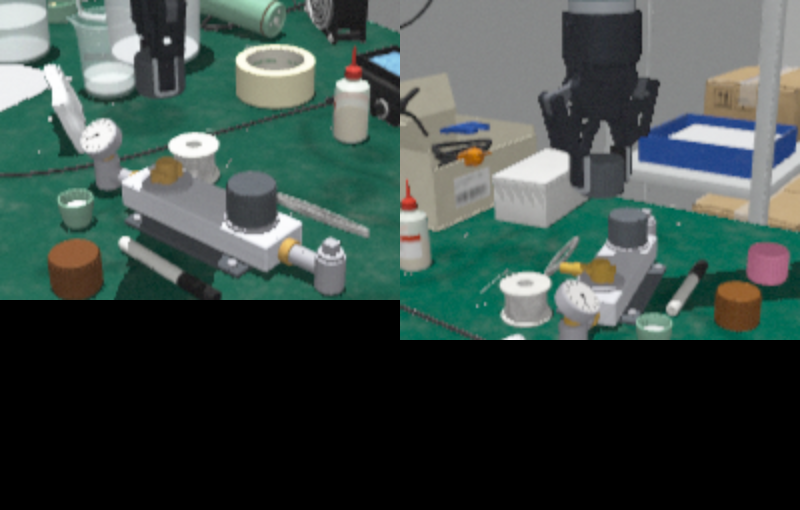

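The picture shows the cap held upright in the fingers, at (160,75) in the left panel and (603,175) in the right. The brass thread of its port by the gauge is bare, the other cap is seated, and nothing around has moved.

```bash
python3 -c "
from cell import ctrl
print(ctrl.finish_job())"
```

```text
the job is handed in; nothing more can be done
None
```

The cap next to the gauge (cap_left) came off counter-clockwise seen from above, after hitting its stop the other way. I handed the job in at about 8.5 s with it held upright about 10 cm above its port; the other cap is still seated and nothing around has moved, but no verdict came back.

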